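Draw a condensate tray home with a hook

TASK

A drip tray has been left far back under the wire guard of the opened cooler chassis. Pick up the hook tool, hook it over the inside of the tray's front wall and drag the tray forward, without the gripper touching it, until it is pulled firmly but gently home against the rubber buffers of both front stops; then lay the hook down flat on the bench as it lay before, clear of the chassis. Leave the other things on the bench alone.

Things in the scene. Friction and masses are not known exactly. Their poses are not given: they have to be found in the camera images.
- chassis: Fixed sheet-metal cooler base, 320 mm deep (x). Origin on the bench, middle of its tray bay's front edge; x points into the bay (away from robot), y left. Bay: y -105 to 105 mm, floor plate 3 mm thick, side cheeks 128 mm high (25 mm for x below 80). Steel wires roof it from x 80 to 320, underside 128 mm above the bench. Left of the bay (y 108 to 262): compressor dome 135 mm high, copper parts.
- stops: Two fixed tabs at y -60 and 60 mm; origin midway on the floor plate, axes as chassis. Each carries a stiff rubber buffer (18 mm wide, top 27 mm above the plate) on a screw; both faces stand 9 to 25 mm in +x of this origin, set anew each time, not measured: feel for them. Sliding the tray takes a pull of 1 to 4 N; it is home when pulled on to the buffers with about 12 N (9 to 18) for 0.5 s; over 22 N bends them. A mm of pull adds about 10 N.
- tray_front (a point): Loose open steel tray, 130 mm (x) by 195 (y) by 45 high, walls and floor 4 mm thick, 0.4 to 0.85 kg. This point: the foot (underside) of its front wall, mid-width, half-way through the wall, 63 mm before the tray's centre; x as the chassis x. Starts far back in the bay and slides on the floor plate; home, its front wall touches both rubber buffers, this point 2 mm behind their faces.
- hook_grip (a point): Centre (18 mm above the underside) of the hook tool's wooden handle, a bar 100 mm long (x), 24 wide (y), 36 high; tool 0.18 kg. x points along the tool to its hook, z up as it lies. A steel rod, 8 mm thick, runs forward 12 mm above this point and ends in a prong bent straight down, its axis 190 mm in front of this point.
- hook_tip (a point): The lower end of the hook's prong (8 mm diameter, rounded end): 190 mm in front of hook_grip and 18 mm below it, level with the underside of the handle. The prong hangs 26 mm below the underside of the rod.
- jar: Bystander: a can 60 mm in diameter and 100 mm high, standing on the bench. Origin in the middle of its underside.
- tape: Bystander: a roll of tape, 90 mm in diameter and 24 mm high, lying on the bench. Origin in the middle of its underside.
- capacitor: Bystander: a motor capacitor, a cylinder 44 mm in diameter and 92 mm high with its terminals, standing on the bench. Origin in the middle of its underside.

How it is judged:
By the outcome, as a careful person would: the job done as asked, in the order asked, and still so for the second after the job is handed in, with the robot touching nothing.
It also fails if it takes over 67 s, if anything falls off the work surface, if the arm or the gripper's body presses on something with over 40 N, if the wrist force passes 120 N, or if a joint passes its speed limit or range.

ROBOT

A 6-joint arm with a two-finger parallel gripper is mounted at the origin on the work surface. World frame = base frame: x ahead of the robot, y to its left, z up, the work surface at z = 0. Lengths are in mm, angles in rad, forces in N, time in s.
With the tool pointing down it reaches from about 275 to 1000 mm from the base axis. Payload 8.4 kg.
Tool frame: the origin (TCP) lies at the centre of the arm's flange, where the gripper is bolted on; the fingertips stand 173 mm ahead of it and the grasp point (between the pads) lies 155 mm ahead of it (r.nose_length is the distance from the TCP to the fingertips, in mm); z points along the fingers, y is the direction in which the jaws open and shut (so a half turn about z gives the same grasp; the last joint's range is limited). The gripper opens to 85 mm and grips with 20 to 120 N. Pads are 22 mm wide; open, the fingers measure 114 mm over their backs; the gripper's body (76 mm by 85 mm) begins 54 mm behind the grasp point. The pads swing forward as they close: fully open they stand 13 mm farther back than shut.
Start: joints at [-1.261, 0.353, 1.633, -0, 1.155, -0.002], TCP at [191.732, -594.868, 404.681] pointing down, gripper open.
Joint ranges: [-2.63, 2.63], [-0.92, 2.1], [0.06, 2.66], [-1.3, 4.44], [0, 2.69], [-3.02, 3.02]. Speed limits (rad/s): [2.22, 2.22, 2.79, 3.14, 3.14, 3.14].

INTERFACE

Orientations are given as [roll, pitch, yaw] about the fixed x, y, z axes, in that order (R = Rz(yaw) Ry(pitch) Rx(roll)).
In Python, from rig import r, grab_frame, workorder gives the robot as it stands.
- The arm moves only by the tool carry_out, never from a script. Its argument "steps" is a list that holds one entry, the list of rows, each a list of 5 numbers: the opening in per cent of the stroke, from 0 (shut) to 100 (fully open), then the shift along the tool's x, y, z in m, then the turn about the tool's z in degrees. In form: [[[jaw, x, y, z, spin], ...]]. A call has 1 to 8 rows; each row is the pose to reach, as a shift and turn from the pose measured when the call began, along the tool's axes at that moment; what a row does not reach only later rows make up. A row lasts 1/10 s, in which the tool goes at most 50 mm and 8.59 degrees, less where a joint would pass 70% of its speed; a pose out of reach is approached as far as the arm can. A call with a gripper value outside its range is refused whole. The fingers move at their own pace and stop on an object; "squeeze" is the grip in N (left out, the last holds). Time passes only in rows, so rows that repeat a pose let the fingers close. It gives the time, the measured TCP pose, the force and the opening at its end, in the units of the state.
- r.sense(): the state, without advancing time (a new reading comes with each control period).
- grab_frame(name): name is "scene" or "top" or "wrist"; returns a dict with "image" (400x640x3 uint8, red, green, blue), "intrinsics" (3x3 intrinsics, pixels), "eye" and "rotation" of the camera in the world; the wrist camera has in their place "T_tool_cam" (4x4, takes a point from camera to tool coordinates, whose origin is the TCP and whose axes are the flange's). Camera axes: x right, y up, looking along -z (the intrinsics and any distortion apply to the point x, -y, -z); pixel columns grow to the right and rows downward; lengths in mm; the calibration is good to about 2 mm. A picture is of the moment at which its call begins: read the wrist's pose just before it. There is no depth.
- workorder.sign_off(): hands the job in, once; it reports no verdict.
The state is a dict: "clock": time; "qpos": joint angles; "qvel": joint speeds; "joint_efforts": joint torques, N m; "eef_pos": TCP position; "tcp_rot": TCP orientation; "contact_force": force on the tool from outside, world axes, zero at the start; "wrist_torque": the same for the moment, N m; "opening": opening from 0.0 (shut) to 1.0 (fully open).
Only numpy, scipy, OpenCV 4.12 (cv2) and the standard library are available. Lean on these libraries where they do the work, as an engineer would, in place of code of your own. Each camera call takes 0.05 s, during which the arm holds its last target.

## Working session

There is one attempt and no reset: what is moved stays moved. The work goes in short steps, Python scripts to look and compute and a tool call to move; the robot and the scene stay as the last step left them, time stands still between calls to the robot, and variables do not carry over. Pictures are saved under pics/ and viewed, and the job is handed in when it is done.

Besides the shell and the picture viewer there is one more tool, called after "Request:" as name([rows], argument=value, ...), one row to a line, values as JSON. carry_out: Moves the arm, as the interface text tells. Its arguments: {"type":"object","properties":{"steps":{"type":"array","items":{"type":"array","items":{"type":"array","items":{"type":"number"}}}},"squeeze":{"type":"number"}},"required":["steps"]}

```bash
mkdir -p pics; ls; cat > h.py <<'E'
import numpy as np, cv2
from rig import r, grab_frame, workorder
def save(name,fn):
    f=grab_frame(name); cv2.imwrite('pics/'+fn,f['image'][:,:,::-1])
    np.savez('pics/'+fn+'.npz',**{k:v for k,v in f.items()})
    return f
E
python3 - <<'E'
from h import *
print(r.sense())
for n in ['scene','top','wrist']:
    f=save(n,n+'0.png'); print(n,{k:np.round(v,3).tolist() for k,v in f.items() if k!='image'})
E
```

```text
pics
{'clock': 0.0, 'qpos': array([-1.26138967e+00,  3.53638177e-01,  1.63411604e+00,  2.67222357e-06,
        1.15523236e+00, -2.41297312e-03]), 'qvel': array([-0.00022478, -0.00130237, -0.00054343,  0.00101704,  0.00050798,
        0.00048737]), 'joint_efforts': array([ 3.41566854e-03, -6.05249119e+01, -3.42060971e+01,  2.18900877e-04,
        9.46690910e-03, -1.43083378e-05]), 'eef_pos': array([ 191.6657742 , -594.63989017,  403.9754958 ]), 'tcp_rot': array([-3.14019874e+00, -5.80677683e-06,  3.11818550e-01]), 'contact_force': array([-0.17314946,  0.12087096, -0.05943267]), 'wrist_torque': array([ 0.02520088, -0.05094319, -0.03399159]), 'opening': 1.003335049065781}
scene {'intrinsics': [[461.073, 0.0, 315.095], [0.0, 461.073, 204.68], [0.0, 0.0, 1.0]], 'eye': [1008.473, 419.569, 999.592], 'rotation': [0.544, 0.013, 2.338]}
top {'intrinsics': [[404.68, 0.0, 315.877], [0.0, 404.68, 197.303], [0.0, 0.0, 1.0]], 'eye': [356.773, -16.57, 1223.884], 'rotation': [0.183, 0.025, -1.584]}
wrist {'intrinsics': [[328.249, 0.0, 318.735], [0.0, 328.249, 196.503], [0.0, 0.0, 1.0]], 'T_tool_cam': [[0.001, 0.951, 0.31, 78.76], [1.0, -0.001, -0.001, -0.352], [-0.0, 0.31, -0.951, 31.064], [0.0, 0.0, 0.0, 1.0]]}
```

View pics/scene0.png

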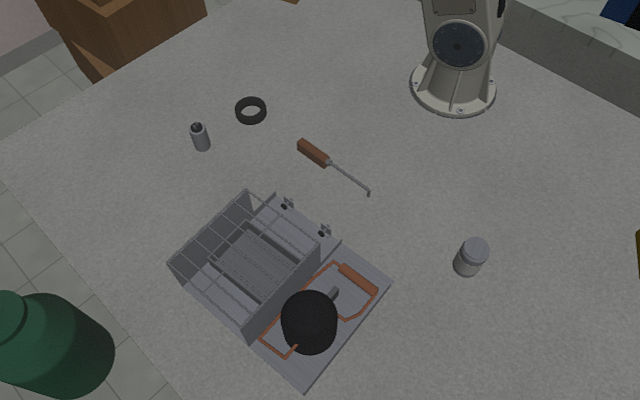

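View pics/top0.png

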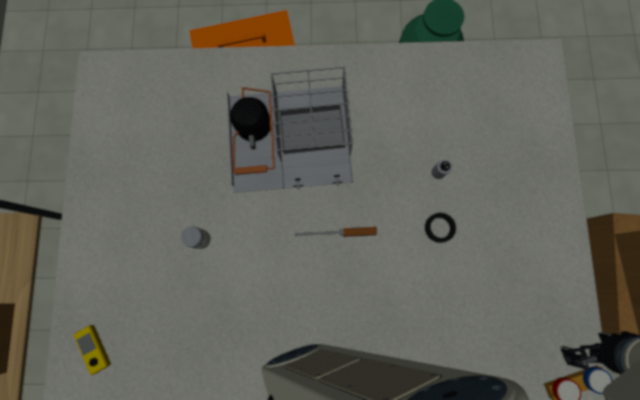

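View pics/wrist0.png

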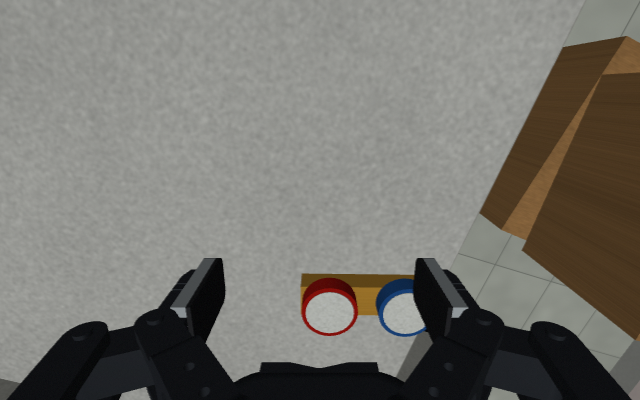

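```bash
cat >> h.py <<'E'
from scipy.spatial.transform import Rotation as R
def rot(a): return R.from_euler('xyz',a).as_matrix()
def cam(fn):
    f=np.load('pics/'+fn+'.npz'); return f['intrinsics'],f['eye'],rot(f['rotation'])
def ray(c,uv):
    K,e,M=c; u,v=uv
    d=np.array([(u-K[0,2])/K[0,0],-(v-K[1,2])/K[1,1],-1.]); return e,M@d
def plane(c,uv,z):
    e,d=ray(c,uv); return e+d*(z-e[2])/d[2]
def tri(c1,uv1,c2,uv2):
    e1,d1=ray(c1,uv1);e2,d2=ray(c2,uv2)
    d1=d1/np.linalg.norm(d1);d2=d2/np.linalg.norm(d2)
    s=np.linalg.lstsq(np.c_[d1,-d2],e2-e1,rcond=None)[0]
    p,q=e1+s[0]*d1,e2+s[1]*d2
    return (p+q)/2,np.linalg.norm(p-q)
def proj(c,p):
    K,e,M=c; q=M.T@(np.asarray(p,float)-e); return K[0,2]+K[0,0]*q[0]/-q[2],K[1,2]-K[1,1]*q[1]/-q[2]
E
python3 - <<'E'
from h import *
a=cv2.imread('pics/top0.png'); 
cv2.imwrite('pics/c1.png',cv2.resize(a[60:200,220:370],None,fx=4,fy=4,interpolation=cv2.INTER_CUBIC))
a=cv2.imread('pics/scene0.png')
cv2.imwrite('pics/c2.png',cv2.resize(a[130:350,160:400],None,fx=2.7,fy=2.7,interpolation=cv2.INTER_CUBIC))
for n in ['top0.png','scene0.png']:
    a=cv2.imread('pics/'+n); h=cv2.cvtColor(a,cv2.COLOR_BGR2HSV)
    m=cv2.inRange(h,(3,110,60),(15,255,255))
    k,l,st,ce=cv2.connectedComponentsWithStats(m)
    for i in range(1,k):
        if st[i,4]>60:
            q=np.argwhere(l==i)[:,::-1].astype(np.float32); print(n,st[i],ce[i],cv2.minAreaRect(q))
E
```

```text
top0.png [ 189   10  106   38 2799] [246.09682029  32.32690247] ((241.26922607421875, 36.846153259277344), (36.2814826965332, 101.39202880859375), 78.69007110595703)
top0.png [232 139  42  35 260] [247.64230769 166.56538462] ((246.64706420898438, 163.58822631835938), (48.705596923828125, 28.125764846801758), 30.963754653930664)
top0.png [344 227  32   9 228] [359.39035088 231.28508772] ((359.4876403808594, 231.2278289794922), (7.129002571105957, 31.285879135131836), 87.39744567871094)
scene0.png [58  0 23 24 84] [67.77380952 10.53571429] ((69.6323471069336, 11.720589637756348), (30.012252807617188, 9.946918487548828), 59.036251068115234)
scene0.png [  78    0   87   46 1462] [125.43638851  14.38440492] ((120.99998474121094, 22.499996185302734), (85.99998474121094, 44.99999237060547), 0.0)
scene0.png [ 73  41  35  29 158] [89.98734177 56.67088608] ((87.52618408203125, 56.5870246887207), (41.61481857299805, 9.168886184692383), 34.592288970947266)
scene0.png [298 138  31  24 164] [313.33536585 149.40243902] ((312.6959228515625, 149.4256591796875), (33.711814880371094, 6.858611106872559), 35.53767776489258)
scene0.png [300 260  78  62 654] [350.74923547 283.94342508] ((339.7091064453125, 289.680419921875), (63.55703353881836, 47.62540054321289), 36.38435363769531)
scene0.png [258 313  40  47 221] [275.68778281 340.51131222] ((281.3586120605469, 337.09649658203125), (34.7130126953125, 34.21473693847656), 41.6335334777832)
```

View pics/c1.png

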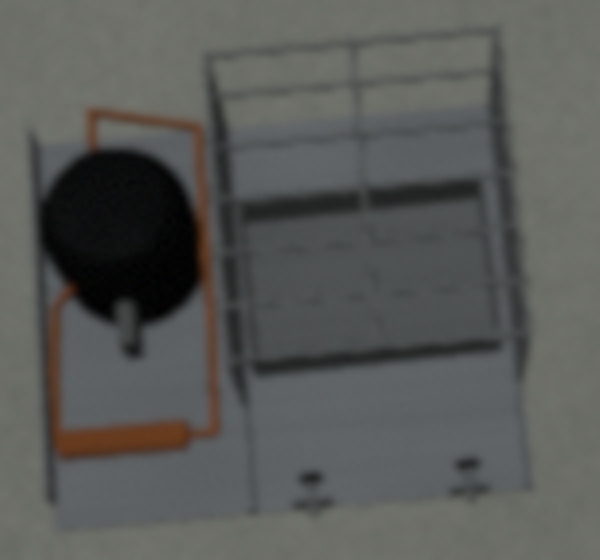

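View pics/c2.png

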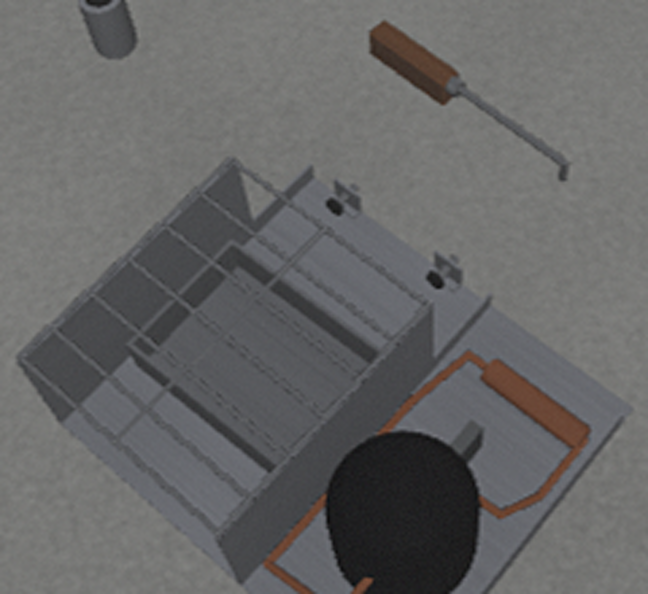

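```bash
python3 - <<'E'
from h import *
T=cam('top0.png');S=cam('scene0.png')
t=lambda x,y:(220+(x+.5)/4-.5,60+(y+.5)/4-.5)
s=lambda x,y:(160+(x+.5)/2.7-.5,130+(y+.5)/2.7-.5)
P=lambda n,p:print(n,np.round(p,1))
P('FR top',plane(T,t(531,488),3));P('FL',plane(T,t(57,530),3));P('div',plane(T,t(255,514),3))
P('FL scene',plane(S,s(630,410),3));
P('tri FL',tri(T,t(57,530),S,s(630,410))[0])
for n,a in [('tabL',(313,503)),('tabR',(471,489)),('bufL',(311,478)),('bufR',(468,464))]: P(n,plane(T,t(*a),25))
for n,a in [('bufL',(436,279)),('bufR',(334,206))]: P(n+' scene',plane(S,s(*a),20))
P('tray fl',plane(T,t(252,364),48));P('tray fr',plane(T,t(501,341),48))
P('tray bl',plane(T,t(243,205),48));P('tray br',plane(T,t(480,182),48))
# scene tray front-right-inner corner etc
P('tray fr S',plane(S,s(232,243),48)); P('tray fl S',plane(S,s(385,350),48));P('tray bl S',plane(S,s(275,468),48));P('tray br S',plane(S,s(133,343),48))
# guard
P('wire front L',tri(T,t(240,380),S,s(433,302)));P('wireR',plane(T,t(497,30),128));P('wireL',plane(T,t(210,53),128))
# hook
P('grip top',plane(T,(359.4,231.25),36));P('tip scene',plane(S,s(565,178),0));P('rod end S',plane(S,s(567,163),34))
a=cv2.imread('pics/top0.png');cv2.imwrite('pics/c3.png',cv2.resize(a[215:250,285:385],None,fx=7,fy=7,interpolation=cv2.INTER_CUBIC))
# tape, jar, cap
P('tape',plane(T,(440,227),24));P('jar',plane(T,(193,237),100));P('cap',plane(T,(444,166),92))
E
```

```text
FR top [ 630.4 -101.8    3. ]
FL [604.1 264.9   3. ]
div [613.9 111.5   3. ]
FL scene [608.6 263.6   3. ]
tri FL [605.9 264.4  -1.3]
tabL [616.9  65.1  25. ]
tabR [625.5 -54.9  25. ]
bufL [636.4  66.5  25. ]
bufR [645. -53.  25.]
bufL scene [637.6  64.2  20. ]
bufR scene [647.4 -55.8  20. ]
tray fl [720.4 109.2  48. ]
tray fr [734.5 -79.4  48. ]
tray bl [848.  116.3  48. ]
tray br [862.4 -66.6  48. ]
tray fr S [745.8 -80.   48. ]
tray fl S [725.9  89.5  48. ]
tray bl S [858.5  98.2  48. ]
tray br S [867.3 -68.2  48. ]Traceback (most recent call last):
  File "<stdin>", line 16, in <module>
  File "<stdin>", line 5, in <lambda>
    return _wrapfunc(a, 'round', decimals=decimals, out=out)
    return _wrapit(obj, method, *args, **kwds)
    conv = _array_converter(obj)
ValueError: setting an array element with a sequence. The requested array has an inhomogeneous shape after 1 dimensions. The detected shape was (2,) + inhomogeneous part.
```

```bash
python3 - <<'E'
from h import *
T=cam('top0.png');S=cam('scene0.png')
s=lambda x,y:(160+(x+.5)/2.7-.5,130+(y+.5)/2.7-.5)
P=lambda n,p:print(n,np.round(p,1))
P('grip top',plane(T,(359.4,231.25),36));P('tip scene',plane(S,s(565,178),0));P('rod end S',plane(S,s(567,163),34))
P('handle S',plane(S,(313.3,149.4),30))
a=cv2.imread('pics/top0.png');cv2.imwrite('pics/c3.png',cv2.resize(a[215:250,285:385],None,fx=7,fy=7,interpolation=cv2.INTER_CUBIC))
a=cv2.imread('pics/scene0.png');cv2.imwrite('pics/c4.png',cv2.resize(a[130:200,290:380],None,fx=8,fy=8,interpolation=cv2.INTER_CUBIC))
P('tape',plane(T,(440,227),24));P('jar',plane(T,(193,237),100));P('cap',plane(T,(444,166),92))
E
```

```text
grip top [ 473.6 -115.6   36. ]
tip scene [467.6  71.3   0. ]
rod end S [472.3  73.8  34. ]
handle S [ 474.7 -119.4   30. ]
tape [ 483.6 -354.4   24. ]
jar [458.6 354.4 100. ]
cap [ 651.2 -358.7   92. ]
```

View pics/c3.png

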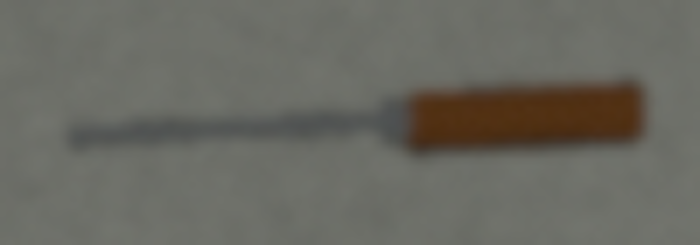

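View pics/c4.png

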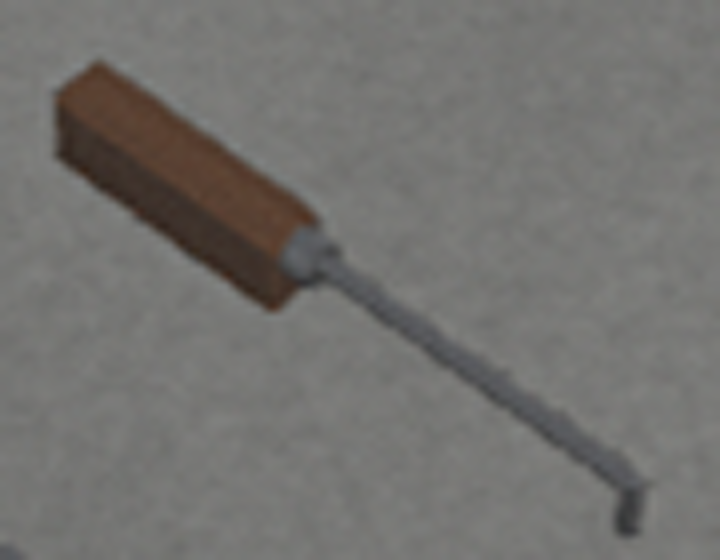

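```bash
cat >> h.py <<'E'
def goal(p,yaw,st=None):
    st=st or r.sense(); M=rot(st['tcp_rot']); d=M.T@(np.asarray(p,float)-st['eef_pos'])/1000
    dy=(yaw-st['tcp_rot'][2]+np.pi)%(2*np.pi)-np.pi
    print('shift',np.round(d,4),'spin',np.round(-np.degrees(dy),2)); return d
def show():
    st=r.sense(); print(st['clock'],np.round(st['eef_pos'],2),np.round(st['tcp_rot'],4),'F',np.round(st['contact_force'],2),'op',st['opening'])
E
python3 - <<'E'
from h import *
T=cam('top0.png')
a=plane(T,(285+(380)/7,215+119/7),30);b=plane(T,(285+75/7,215+134/7),30);h=plane(T,(360.,231.5),36)
print(a,b,h,np.arctan2(*(b-a)[[1,0]]),np.arctan2(*(b-h)[[1,0]]))
show();goal([473,-117,380],1.6)
E
```

```text
[472.89484839 -56.85743967  30.        ] [468.59277155  71.89654482  30.        ] [ 472.8181953  -117.34867843   36.        ] 1.6041970554974816 1.5931203871965347
0.15 [ 191.66 -594.7   404.13] [-3.1405  0.      0.3118] F [ 0.75 -0.49  0.07] op 0.9979414189144578
shift [ 0.4143 -0.3683  0.0245] spin -73.81
```

Request:
carry_out([
  [[100,0.414,-0.368,0.0245,-73.8],[100,0.414,-0.368,0.0245,-73.8],[100,0.414,-0.368,0.0245,-73.8],[100,0.414,-0.368,0.0245,-73.8],[100,0.414,-0.368,0.0245,-73.8],[100,0.414,-0.368,0.0245,-73.8],[100,0.414,-0.368,0.0245,-73.8],[100,0.414,-0.368,0.0245,-73.8]],
])

```text
clock: 0.95
eef_pos: [395.0, -248.7, 386.9]
tcp_rot: [-3.142, -0.001, 1.518]
contact_force: [1.0, -1.2, -0.1]
opening: 0.999
```

```bash
python3 - <<'E'
from h import *
show();goal([473,-117,330],1.6)
E
```

```text
0.95 [ 394.97 -248.65  386.89] [-3.1415e+00 -8.0000e-04  1.5176e+00] F [ 1.   -1.24 -0.07] op 0.9994783410381513
shift [0.1356 0.0709 0.057 ] spin -4.72
```

Request:
carry_out([
  [[100,0.1356,0.0709,0.057,-4.7],[100,0.1356,0.0709,0.057,-4.7],[100,0.1356,0.0709,0.057,-4.7],[100,0.1356,0.0709,0.057,-4.7],[100,0.1356,0.0709,0.057,-4.7],[100,0.1356,0.0709,0.057,-4.7]],
])

```text
clock: 1.55
eef_pos: [472.8, -117.3, 330.0]
tcp_rot: [-3.141, -0.001, 1.601]
contact_force: [0.6, -0.2, -0.4]
opening: 0.997
```

```bash
python3 - <<'E'
from h import *
show();save('wrist','w1.png');st=r.sense();np.savez('pics/w1.st.npz',p=st['eef_pos'],r=st['tcp_rot'])
E
```

```text
1.55 [ 472.78 -117.27  330.04] [-3.1410e+00 -6.0000e-04  1.6006e+00] F [ 0.59 -0.21 -0.45] op 0.9970573067483626
```

View pics/w1.png

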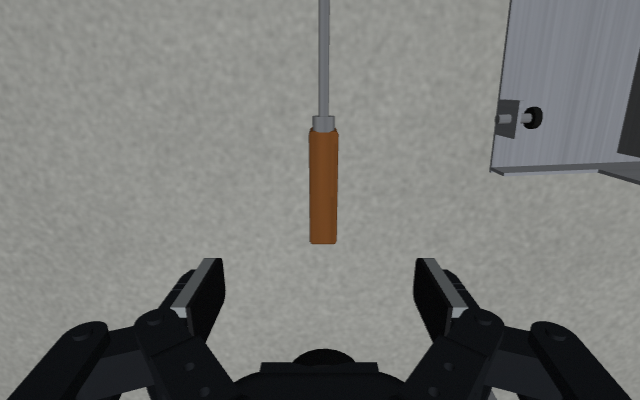

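```bash
cat >> h.py <<'E'
def wcam(fn,p,rr):
    f=np.load('pics/'+fn+'.npz'); Tt=f['T_tool_cam'];M=rot(rr)
    return f['intrinsics'],np.asarray(p)+M@Tt[:3,3],M@Tt[:3,:3]
E
python3 - <<'E'
from h import *
s=np.load('pics/w1.st.npz');W=wcam('w1.png',s['p'],s['r'])
a=cv2.imread('pics/w1.png');m=cv2.inRange(cv2.cvtColor(a,cv2.COLOR_BGR2HSV),(3,110,60),(18,255,255));m[260:]=0
k,l,st,ce=cv2.connectedComponentsWithStats(m);i=1+st[1:,4].argmax();print(st[i],ce[i])
P=lambda n,u,z:print(n,np.round(plane(W,u,z),1))
ps=[]
for y in (140,160,180,200,220,236):
    x=np.where(l[y]==i)[0];print(y,x.min(),x.max())
    ps.append(plane(W,((x.min()+x.max())/2,y),36)); print(ps[-1])
P('front top',(323.5,129),36);P('back top',(323,243),36);P('back bottom',(323,243),0)
P('rod',(324,2),34);P('rod',(324,60),34)
P('FR',(491,169),3);P('bufR top front',(524,117),20)
P('wall floor line top',(509,0),3)
E
```

```text
[ 309  128   29  116 3076] [323.13068921 186.4609883 ]
140 309 337
[474.18303481 -76.37641056  36.        ]
160 310 337
[475.1352597  -92.56722933  36.        ]
180 310 336
[ 475.29514375 -109.41445217   36.        ]
200 310 336
[ 475.88439124 -126.91955673   36.        ]
220 310 336
[ 476.49756444 -145.13543549   36.        ]
236 310 335
[ 476.56761197 -160.26254448   36.        ]
front top [474.3 -67.7  36. ]
back top [ 477.2 -167.    36. ]
back bottom [ 478.3 -184.6    0. ]
rod [471.6  21.2  34. ]
rod [473. -17.  34.]
FR [ 630.8 -103.2    3. ]
bufR top front [640.4 -54.8  20. ]
wall floor line top [618.7  33.9   3. ]
```

```bash
python3 - <<'E'
from h import *
goal([475.5,-117.4,179],1.60)
E
```

```text
shift [0.0002 0.0028 0.1513] spin -0.03
```

Request:
carry_out([
  [[100,0.0,0.0028,0.05,0],[100,0.0,0.0028,0.1,0],[100,0.0,0.0028,0.13,0],[100,0,0.0028,0.145,0],[100,0,0.0028,0.151,0],[100,0,0.0028,0.151,0]],
])

```text
clock: 2.2
eef_pos: [475.2, -118.6, 179.3]
tcp_rot: [-3.141, -0.0, 1.598]
contact_force: [-0.2, -0.8, 0.1]
opening: 1.001
```

Request:
carry_out([
  [[0,0,0,0,0],[0,0,0,0,0],[0,0,0,0,0],[0,0,0,0,0],[0,0,0,0,0],[0,0,0,0,0],[0,0,0,0,0],[0,0,0,0,0]],
], squeeze=90)

```text
clock: 3.0
eef_pos: [475.6, -118.7, 180.2]
tcp_rot: [3.141, -0.0, 1.598]
contact_force: [-1.6, 0.4, 9.1]
opening: 0.266
```

```bash
python3 - <<'E'
from h import *
show();save('wrist','w2.png')
E
```

```text
3.0 [ 475.58 -118.68  180.17] [ 3.1409e+00 -1.0000e-04  1.5981e+00] F [-1.65  0.42  9.07] op 0.2655385459465531
```

View pics/w2.png

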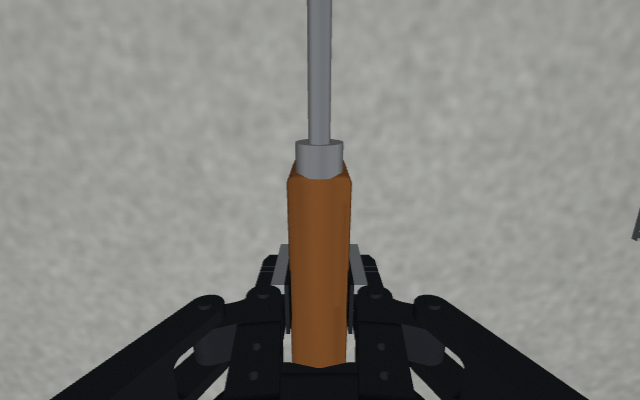

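Request:
carry_out([
  [[0,0,0,-0.03,0],[0,0,0,-0.07,0],[0,0,0,-0.11,0],[0,0,0,-0.12,8],[0,0,0,-0.12,16],[0,0,0,-0.12,24],[0,0,0,-0.12,32],[0,0,0,-0.12,40]],
])

```text
clock: 3.85
eef_pos: [475.2, -118.5, 300.2]
tcp_rot: [3.141, -0.0, 0.895]
contact_force: [-0.5, -0.6, -1.9]
opening: 0.264
```

```bash
cat >> h.py <<'E'
CY=0.072; CO=np.array([622.5,5.0])
def c2w(x,y): return CO+np.array([np.cos(CY)*x-np.sin(CY)*y,np.sin(CY)*x+np.cos(CY)*y])
def w2c(p): d=np.asarray(p)[:2]-CO; return np.array([np.cos(CY)*d[0]+np.sin(CY)*d[1],-np.sin(CY)*d[0]+np.cos(CY)*d[1]])
E
python3 - <<'E'
from h import *
show();goal([*c2w(-146,0),260],CY)
E
```

```text
3.85 [ 475.24 -118.48  300.21] [ 3.1413e+00 -4.0000e-04  8.9460e-01] F [-0.49 -0.55 -1.95] op 0.2641908607889251
shift [ 0.0891 -0.0694  0.0402] spin 47.13
```

Request:
carry_out([
  [[0,0,0,0,8],[0,0,0,0,16],[0,0.02,-0.015,0.0,24],[0,0.04,-0.03,0,32],[0,0.06,-0.05,0,40],[0,0.0891,-0.0694,0,47.1],[0,0.0891,-0.0694,0.02,47.1],[0,0.0891,-0.0694,0.04,47.1]],
])

```text
clock: 4.65
eef_pos: [477.0, -4.4, 260.3]
tcp_rot: [3.142, -0.002, 0.074]
contact_force: [0.6, 0.3, -1.5]
opening: 0.267
```

```bash
python3 - <<'E'
from h import *
show();
st=r.sense();f=save('wrist','w3.png');np.savez('pics/w3.st.npz',p=st['eef_pos'],r=st['tcp_rot'])
save('scene','s3.png');save('top','t3.png')
a=cv2.imread('pics/s3.png');cv2.imwrite('pics/s3c.png',cv2.resize(a[100:330,160:440],None,fx=2.6,fy=2.6,interpolation=cv2.INTER_CUBIC))
E
```

```text
4.65 [477.01  -4.38 260.28] [ 3.1415e+00 -2.1000e-03  7.4400e-02] F [ 0.56  0.31 -1.49] op 0.2669645429264776
```

View pics/w3.png

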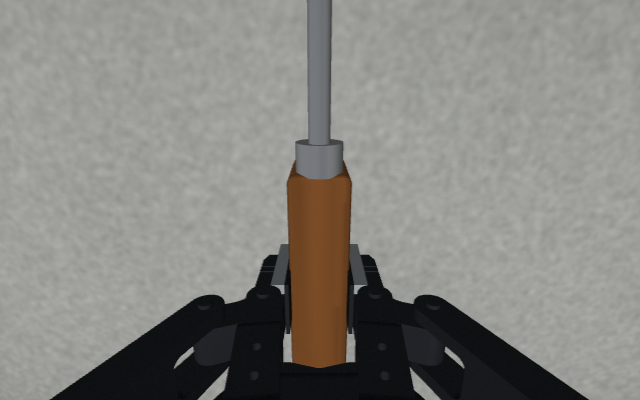

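View pics/s3c.png

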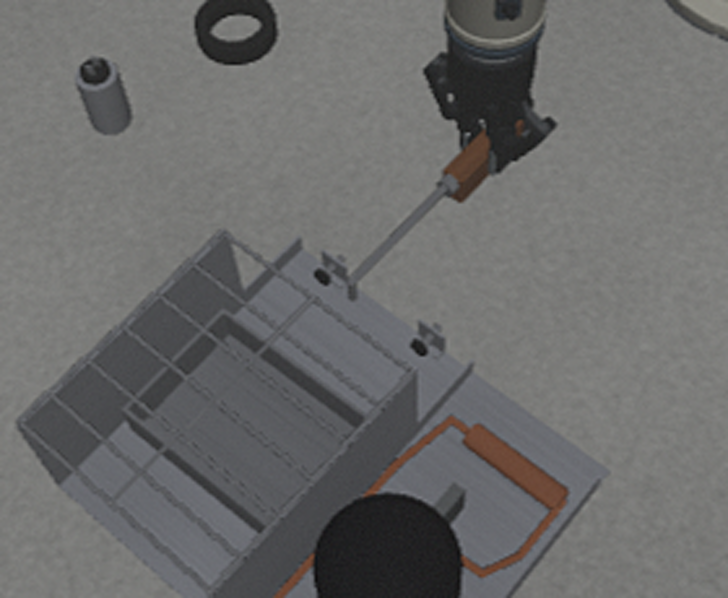

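View pics/t3.png

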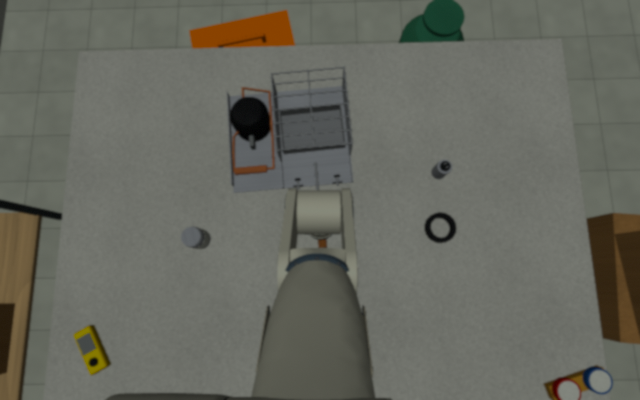

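```bash
python3 - <<'E'
from h import *
S=cam('s3.png');T=cam('t3.png')
p=[*c2w(45,0),80];print(p,proj(S,p),proj(T,p),'seen',(160+351/2.6-.4,100+296/2.6-.4))
print(plane(S,(294.6,213.4),80), w2c(plane(S,(294.6,213.4),80)))
goal([*c2w(-66,0),242],CY)
E
```

```text
[np.float64(667.3834103797736), np.float64(8.237201365504559), 80] (np.float64(294.6014857405086), np.float64(214.34687459313812)) (np.float64(315.9194965777891), np.float64(164.1522544609238)) seen (294.6, 213.44615384615383)
[665.610328     6.44306973  80.        ] [43.10244557 -1.6619316 ]
shift [0.0807 0.0003 0.0173] spin 0.06
```

Request:
carry_out([
  [[0,0,0,0.018,0.1],[0,0.02,0,0.018,0.1],[0,0.04,0,0.018,0.1],[0,0.06,0,0.018,0.1],[0,0.075,0,0.018,0.1],[0,0.081,0,0.018,0.1],[0,0.081,0,0.018,0.1]],
])

```text
clock: 5.5
eef_pos: [557.5, 0.4, 242.0]
tcp_rot: [-3.141, 0.001, 0.071]
contact_force: [-0.1, 0.3, -0.9]
opening: 0.263
```

```bash
python3 - <<'E'
from h import *
show()
save('scene','s4.png')
a=cv2.imread('pics/s4.png');cv2.imwrite('pics/s4c.png',cv2.resize(a[130:330,160:400],None,fx=3.2,fy=3,interpolation=cv2.INTER_CUBIC))
S=cam('s4.png');print(proj(S,[*c2w(125,0),62]))
E
```

```text
5.5 [5.5750e+02 3.8000e-01 2.4197e+02] [-3.1414e+00  1.4000e-03  7.1000e-02] F [-0.13  0.34 -0.86] op 0.2634323609090641
(np.float64(271.82888976410476), np.float64(241.91760896548448))
```

View pics/s4c.png

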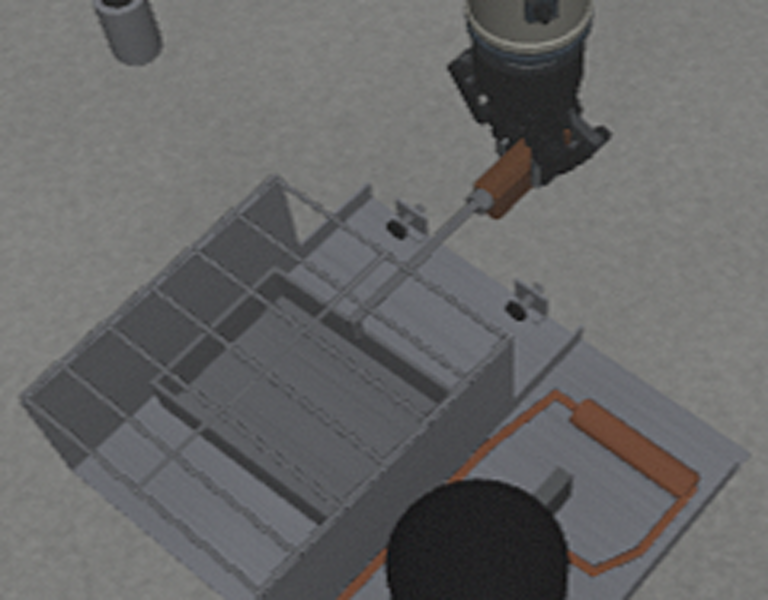

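Request:
carry_out([
  [[0,0.005,0,0.005,0],[0,0.005,0,0.012,0],[0,0.005,0,0.019,0],[0,0.005,0,0.026,0],[0,0.005,0,0.034,0],[0,0.005,0,0.034,0]],
])

```text
clock: 6.15
eef_pos: [560.9, 0.8, 206.2]
tcp_rot: [-3.141, 0.005, 0.071]
contact_force: [-0.1, 0.5, -2.1]
opening: 0.269
```

```bash
python3 - <<'E'
from h import *
show()
for i in range(4): 
    f=grab_frame('wrist'); print(np.round(r.sense()['contact_force'],2))
save('scene','s5.png')
a=cv2.imread('pics/s5.png');cv2.imwrite('pics/s5c.png',cv2.resize(a[170:280,230:340],None,fx=6,fy=5,interpolation=cv2.INTER_CUBIC))
E
```

```text
6.15 [560.92   0.76 206.23] [-3.1411  0.0049  0.071 ] F [-0.13  0.55 -2.14] op 0.26948392878398636
[ 0.52 -0.32 -2.33]
[-0.28 -0.22 -0.82]
[-0.39  0.21 -1.5 ]
[ 0.45 -0.2  -1.64]
```

View pics/s5c.png

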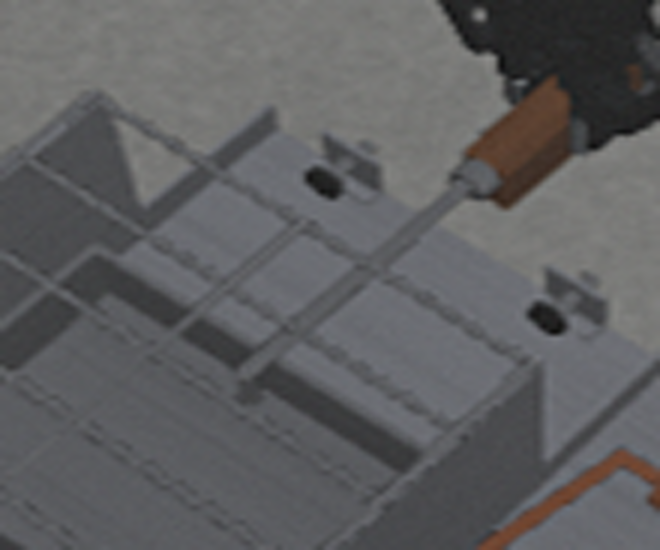

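Request:
carry_out([
  [[0,-0.004,0,0,0],[0,-0.008,0,0,0],[0,-0.012,0,0,0],[0,-0.016,0,0,0],[0,-0.02,0,0,0],[0,-0.024,0,0,0],[0,-0.028,0,0,0],[0,-0.032,0,0,0]],
])

```text
clock: 7.2
eef_pos: [529.7, -1.5, 208.1]
tcp_rot: [-3.141, 0.001, 0.071]
contact_force: [4.0, 0.3, -3.2]
opening: 0.263
```

```bash
python3 - <<'E'
from h import *
show();st=r.sense();print(w2c(st['eef_pos']))
save('scene','s6.png')
show()
a=cv2.imread('pics/s6.png');cv2.imwrite('pics/s6c.png',cv2.resize(a[170:280,230:340],None,fx=6,fy=5,interpolation=cv2.INTER_CUBIC))
E
```

```text
7.2 [529.68  -1.54 208.1 ] [-3.1414e+00  1.5000e-03  7.1000e-02] F [ 4.    0.33 -3.2 ] op 0.26325517674337773
[-93.04872923   0.15904636]
7.25 [528.97  -1.57 207.96] [-3.1413e+00  2.6000e-03  7.1000e-02] F [ 1.95  0.09 -2.06] op 0.26677433368176173
```

View pics/s6c.png

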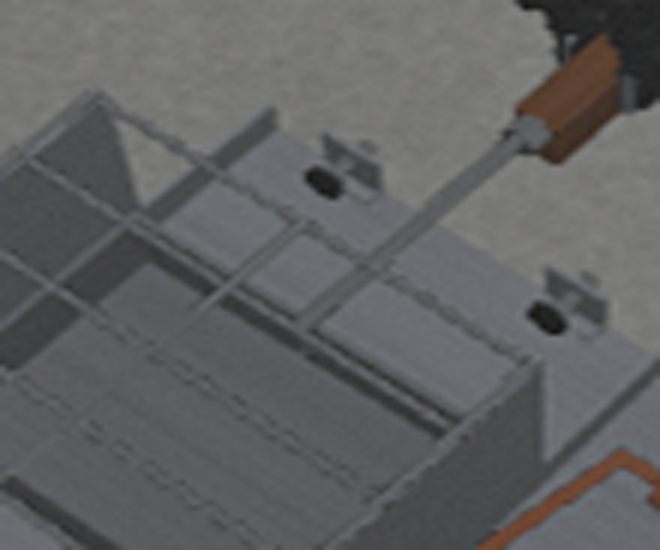

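Request:
carry_out([
  [[0,-0.006,0,0,0],[0,-0.012,0,0,0],[0,-0.018,0,0,0],[0,-0.024,0,0,0],[0,-0.03,0,0,0],[0,-0.036,0,0,0],[0,-0.042,0,0,0],[0,-0.045,0,0,0]],
])

```text
clock: 8.05
eef_pos: [483.4, -4.8, 208.1]
tcp_rot: [-3.141, 0.003, 0.071]
contact_force: [4.3, 0.8, -2.1]
opening: 0.268
```

```bash
python3 - <<'E'
from h import *
show();st=r.sense();print(w2c(st['eef_pos']))
save('scene','s7.png')
show()
a=cv2.imread('pics/s7.png');cv2.imwrite('pics/s7c.png',cv2.resize(a[150:260,250:360],None,fx=6,fy=5,interpolation=cv2.INTER_CUBIC))
E
```

```text
8.05 [483.39  -4.79 208.08] [-3.1413e+00  3.0000e-03  7.1000e-02] F [ 4.29  0.78 -2.13] op 0.2684414098149304
[-139.45061778    0.23982587]
8.1 [483.13  -4.82 208.02] [-3.1412  0.0035  0.071 ] F [ 1.69  0.52 -1.78] op 0.2676242927937369
```

View pics/s7c.png

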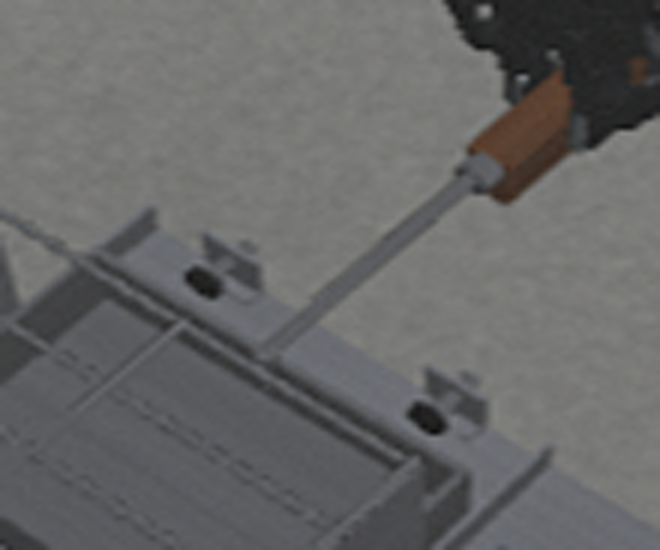

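Request:
carry_out([
  [[0,-0.0015,0,0,0],[0,-0.003,0,0,0],[0,-0.0045,0,0,0],[0,-0.006,0,0,0],[0,-0.0075,0,0,0],[0,-0.009,0,0,0],[0,-0.0105,0,0,0],[0,-0.012,0,0,0]],
])

```text
clock: 8.9
eef_pos: [471.1, -5.7, 208.1]
tcp_rot: [-3.141, 0.003, 0.071]
contact_force: [4.6, 0.3, -1.6]
opening: 0.265
```

```bash
python3 - <<'E'
from h import *
show();st=r.sense();print(w2c(st['eef_pos']))
save('scene','s8.png');show()
a=cv2.imread('pics/s8.png');cv2.imwrite('pics/s8c.png',cv2.resize(a[150:260,250:360],None,fx=6,fy=5,interpolation=cv2.INTER_CUBIC))
E
```

```text
8.9 [471.05  -5.68 208.08] [-3.1412  0.0034  0.0709] F [ 4.6   0.28 -1.57] op 0.2645623781019041
[-151.82238433    0.2445932 ]
8.95 [470.78  -5.68 208.04] [-3.1412  0.0039  0.071 ] F [ 4.07  0.28 -1.21] op 0.26529927445918017
```

View pics/s8c.png

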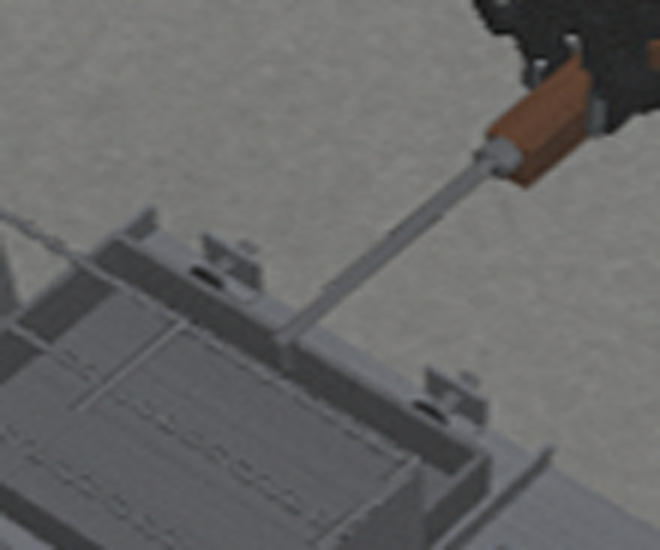

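Request:
carry_out([
  [[0,-0.001,0,0,0],[0,-0.002,0,0,0],[0,-0.003,0,0,0],[0,-0.004,0,0,0]],
])

```text
clock: 9.35
eef_pos: [466.8, -6.0, 208.1]
tcp_rot: [-3.141, 0.004, 0.071]
contact_force: [4.5, 0.3, -2.2]
opening: 0.263
```

Request:
carry_out([
  [[0,-0.0005,0,0,0],[0,-0.001,0,0,0],[0,-0.001,0,0,0]],
])

```text
clock: 9.65
eef_pos: [465.7, -6.1, 208.1]
tcp_rot: [-3.141, 0.004, 0.071]
contact_force: [3.6, 0.0, -1.0]
opening: 0.268
```

```bash
python3 - <<'E'
from h import *
show();st=r.sense();print(w2c(st['eef_pos']))
save('scene','s9.png');show()
a=cv2.imread('pics/s9.png');cv2.imwrite('pics/s9c.png',cv2.resize(a[175:235,270:340],None,fx=9,fy=9,interpolation=cv2.INTER_CUBIC))
E
```

```text
9.65 [465.67  -6.05 208.05] [-3.1412  0.0039  0.0709] F [ 3.59  0.03 -1.01] op 0.26765032599357047
[-157.22281113    0.25652286]
9.7 [465.68  -6.05 208.06] [-3.1412  0.0039  0.0709] F [ 3.11 -0.03 -1.51] op 0.268848886356524
```

View pics/s9c.png

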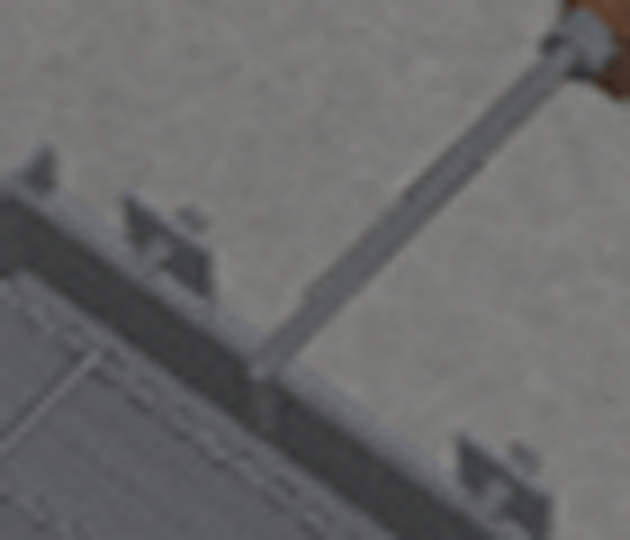

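Request:
carry_out([
  [[0,-0.0004,0,0,0],[0,-0.0008,0,0,0]],
])

```text
clock: 9.9
eef_pos: [465.1, -6.1, 208.1]
tcp_rot: [-3.141, 0.003, 0.071]
contact_force: [4.8, 0.2, -2.9]
opening: 0.265
```

Request:
carry_out([
  [[0,-0.0003,0,0,0],[0,-0.0006,0,0,0]],
])

```text
clock: 10.1
eef_pos: [464.8, -6.1, 208.2]
tcp_rot: [-3.141, 0.002, 0.071]
contact_force: [5.7, 1.1, -2.4]
opening: 0.267
```

Request:
carry_out([
  [[0,-0.0004,0,0,0],[0,-0.0008,0,0,0],[0,-0.0008,0,0,0]],
])

```text
clock: 10.4
eef_pos: [464.3, -6.2, 208.3]
tcp_rot: [-3.141, 0.002, 0.071]
contact_force: [5.9, 0.2, -2.4]
opening: 0.264
```

Request:
carry_out([
  [[0,-0.0003,0,0,0],[0,-0.0006,0,0,0],[0,-0.0006,0,0,0]],
])

```text
clock: 10.7
eef_pos: [464.1, -6.2, 208.3]
tcp_rot: [-3.141, 0.001, 0.071]
contact_force: [6.8, 1.8, -2.3]
opening: 0.264
```

Request:
carry_out([
  [[0,-0.0005,0,0,0],[0,-0.001,0,0,0],[0,-0.001,0,0,0],[0,-0.001,0,0,0]],
])

```text
clock: 11.1
eef_pos: [463.8, -6.2, 208.5]
tcp_rot: [-3.142, -0.001, 0.071]
contact_force: [8.0, 0.7, -4.4]
opening: 0.266
```

```bash
python3 - <<'E'
from h import *
show();st=r.sense();print(w2c(st['eef_pos']))
save('scene','s10.png');show()
a=cv2.imread('pics/s10.png');cv2.imwrite('pics/s10c.png',cv2.resize(a[175:235,270:340],None,fx=9,fy=9,interpolation=cv2.INTER_CUBIC))
E
```

```text
11.1 [463.85  -6.25 208.48] [-3.1416e+00 -1.2000e-03  7.1200e-02] F [ 7.99  0.7  -4.42] op 0.2664711408114908
[-159.05176955    0.19469328]
11.15 [463.81  -6.25 208.48] [-3.1415e+00 -1.1000e-03  7.1100e-02] F [ 8.27  0.52 -3.69] op 0.26779245794009365
```

View pics/s10c.png

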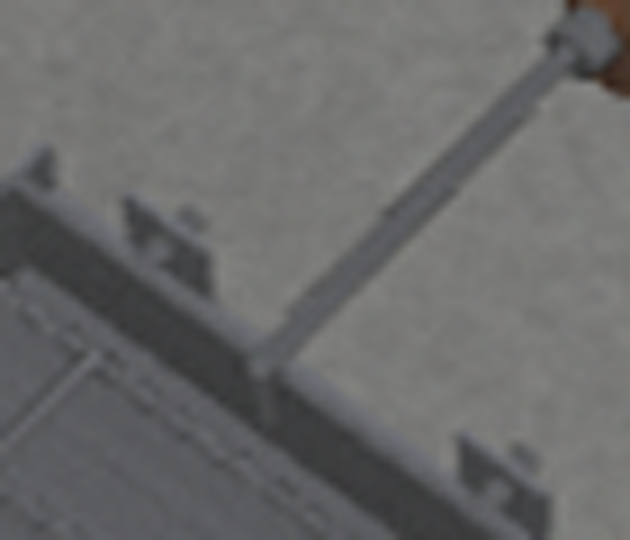

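Request:
carry_out([
  [[0,-0.0007,0,0,0],[0,-0.0014,0,0,0],[0,-0.0014,0,0,0],[0,-0.0014,0,0,0]],
])

```text
clock: 11.55
eef_pos: [463.5, -6.3, 208.7]
tcp_rot: [3.141, -0.004, 0.071]
contact_force: [10.5, 0.8, -5.9]
opening: 0.263
```

Request:
carry_out([
  [[0,-0.0007,0,0.0005,0],[0,-0.0014,0,0.001,0],[0,-0.0014,0,0.0015,0],[0,-0.0014,0,0.002,0]],
])

```text
clock: 11.95
eef_pos: [463.0, -6.4, 206.8]
tcp_rot: [3.141, -0.006, 0.071]
contact_force: [7.5, 0.6, -2.0]
opening: 0.266
```

```bash
python3 - <<'E'
from h import *
show();st=r.sense();print(w2c(st['eef_pos']))
E
```

```text
11.95 [462.98  -6.35 206.85] [ 3.1413 -0.006   0.0714] F [ 7.53  0.55 -2.05] op 0.2655112756535904
[-1.59920322e+02  1.49925100e-01]
```

Request:
carry_out([
  [[0,-0.0007,0,0,0],[0,-0.0014,0,0.0002,0],[0,-0.0016,0,0.0004,0],[0,-0.0016,0,0.0004,0],[0,-0.0016,0,0.0004,0]],
])

```text
clock: 12.45
eef_pos: [462.5, -6.4, 206.8]
tcp_rot: [3.141, -0.009, 0.072]
contact_force: [8.4, 1.1, -4.3]
opening: 0.265
```

```bash
python3 - <<'E'
from h import *
show();st=r.sense();print(w2c(st['eef_pos']))
save('scene','s11.png');show();save('top','t11.png')
a=cv2.imread('pics/s11.png');cv2.imwrite('pics/s11c.png',cv2.resize(a[160:240,250:350],None,fx=7,fy=7,interpolation=cv2.INTER_CUBIC))
E
```

```text
12.45 [462.5   -6.43 206.76] [ 3.1411 -0.0089  0.0716] F [ 8.43  1.06 -4.31] op 0.26498328498301105
[-1.60406557e+02  1.08259259e-01]
12.5 [462.51  -6.43 206.76] [ 3.1411 -0.0089  0.0716] F [ 9.97  1.6  -4.73] op 0.26421308101997715
```

View pics/s11c.png

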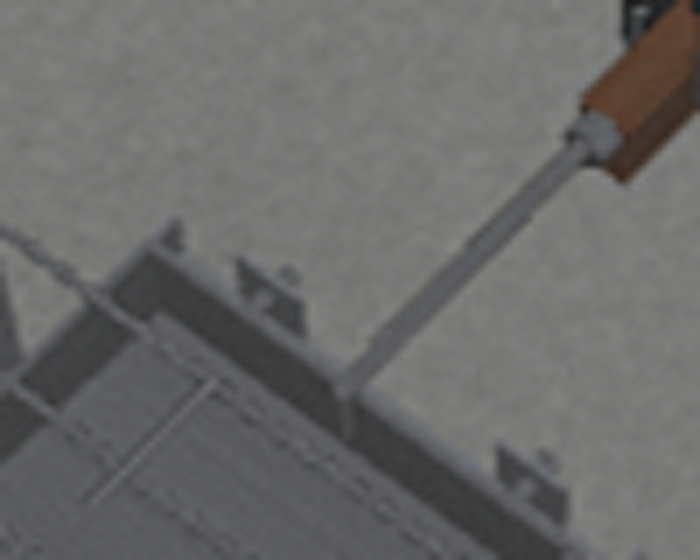

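Request:
carry_out([
  [[0,-0.0007,0,0.0003,0],[0,-0.0014,0,0.0006,0],[0,-0.002,0,0.0008,0],[0,-0.0022,0,0.0008,0],[0,-0.0022,0,0.0008,0]],
])

```text
clock: 13.05
eef_pos: [461.8, -6.5, 206.4]
tcp_rot: [3.141, -0.013, 0.072]
contact_force: [11.2, 1.4, -5.4]
opening: 0.267
```

```bash
python3 - <<'E'
from h import *
show();st=r.sense();print(w2c(st['eef_pos']))
for i in range(3): grab_frame('scene');show()
E
```

```text
13.05 [461.85  -6.52 206.37] [ 3.1408 -0.0129  0.0717] F [11.24  1.36 -5.42] op 0.26680625674768704
[-1.61067588e+02  6.43305890e-02]
13.1 [461.85  -6.53 206.37] [ 3.1408 -0.0129  0.0717] F [10.69  1.71 -4.07] op 0.26912884912511364
13.15 [461.85  -6.53 206.37] [ 3.1408 -0.0129  0.0718] F [10.31  1.41 -4.11] op 0.2639879822913724
13.2 [461.83  -6.53 206.37] [ 3.1408 -0.0128  0.0717] F [10.94  1.74 -3.53] op 0.2655032151187273
```

Request:
carry_out([
  [[0,-0.0008,0,0.0004,0],[0,-0.0016,0,0.0008,0],[0,-0.0024,0,0.001,0],[0,-0.0028,0,0.001,0],[0,-0.0028,0,0.001,0],[0,-0.0028,0,0.001,0]],
])

```text
clock: 13.8
eef_pos: [461.0, -6.6, 205.9]
tcp_rot: [3.14, -0.018, 0.072]
contact_force: [12.6, 1.6, -5.5]
opening: 0.269
```

```bash
python3 - <<'E'
from h import *
show();st=r.sense();print(w2c(st['eef_pos']))
for i in range(8): grab_frame('scene');print(np.round(r.sense()['contact_force'],2))
save('scene','s12.png');show()
a=cv2.imread('pics/s12.png');cv2.imwrite('pics/s12c.png',cv2.resize(a[160:240,250:350],None,fx=7,fy=7,interpolation=cv2.INTER_CUBIC))
E
```

```text
13.8 [461.    -6.62 205.87] [ 3.1405 -0.0178  0.0721] F [12.59  1.61 -5.53] op 0.26886947855165305
[-1.61921140e+02  2.83647075e-02]
[12.5   1.69 -4.99]
[11.7   2.04 -5.63]
[12.3   2.17 -4.95]
[11.73  2.12 -6.28]
[12.85  2.06 -5.36]
[12.38  1.52 -5.55]
[12.48  2.74 -6.12]
[11.6   1.21 -4.98]
14.25 [461.03  -6.63 205.9 ] [ 3.1405 -0.0179  0.0721] F [11.74  1.43 -5.26] op 0.27045357312109836
```

View pics/s12c.png

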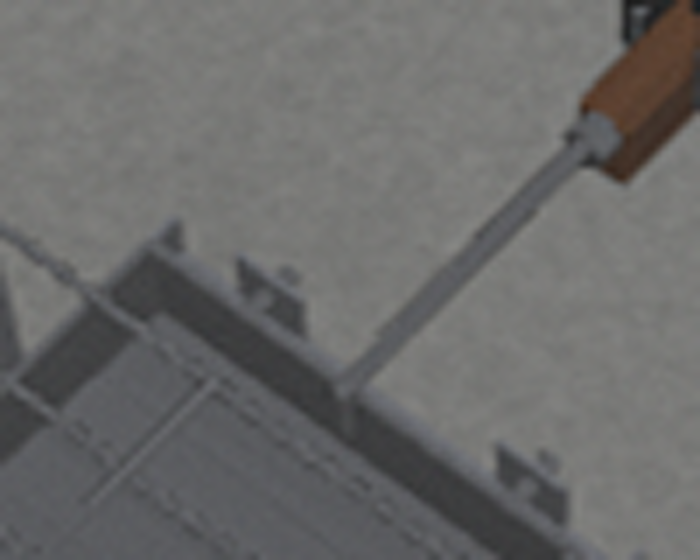

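Request:
carry_out([
  [[0,-0.001,0,0.0004,0],[0,-0.002,0,0.0008,0],[0,-0.003,0,0.001,0],[0,-0.0033,0,0.001,0],[0,-0.0033,0,0.001,0],[0,-0.0033,0,0.001,0],[0,-0.0033,0,0.001,0]],
])

```text
clock: 14.95
eef_pos: [460.0, -6.8, 205.5]
tcp_rot: [3.14, -0.024, 0.072]
contact_force: [13.1, 2.0, -3.4]
opening: 0.262
```

```bash
python3 - <<'E'
from h import *
show();
for i in range(10): grab_frame('scene');print(np.round(r.sense()['contact_force'],2))
show()
E
```

```text
14.95 [460.    -6.8  205.53] [ 3.14   -0.0237  0.0723] F [13.07  1.96 -3.42] op 0.2624944358892604
[13.11  1.57 -4.99]
[12.27  2.24 -4.16]
[12.57  1.48 -4.59]
[12.36  1.83 -4.4 ]
[13.01  1.6  -3.69]
[12.66  1.49 -4.18]
[13.07  1.7  -4.02]
[12.73  2.24 -4.24]
[12.64  1.2  -4.38]
[11.89  1.45 -4.62]
15.45 [459.99  -6.81 205.54] [ 3.14   -0.0238  0.0723] F [11.89  1.45 -4.62] op 0.2652853352956265
```

Request:
carry_out([
  [[0,-0.001,0,0.0004,0],[0,-0.002,0,0.0008,0],[0,-0.003,0,0.001,0],[0,-0.0038,0,0.001,0],[0,-0.0038,0,0.001,0],[0,-0.0038,0,0.001,0],[0,-0.0038,0,0.001,0]],
])

```text
clock: 16.15
eef_pos: [458.9, -7.0, 205.3]
tcp_rot: [3.139, -0.031, 0.072]
contact_force: [13.9, 1.9, -3.9]
opening: 0.264
```

```bash
python3 - <<'E'
from h import *
show();
for i in range(8): grab_frame('scene');print(np.round(r.sense()['contact_force'],2))
show()
save('scene','s13.png');save('wrist','w13.png')
a=cv2.imread('pics/s13.png');cv2.imwrite('pics/s13c.png',cv2.resize(a[160:240,250:350],None,fx=7,fy=7,interpolation=cv2.INTER_CUBIC))
E
```

```text
16.15 [458.85  -7.04 205.31] [ 3.1395 -0.0307  0.0725] F [13.89  1.86 -3.91] op 0.2639517571632396
[14.26  1.27 -4.98]
[13.8   1.93 -3.65]
[13.74  1.19 -4.43]
[13.94  1.17 -4.88]
[13.61  1.22 -4.31]
[13.89  1.97 -4.76]
[13.08  1.18 -4.89]
[13.03  2.26 -4.55]
16.55 [458.83  -7.04 205.31] [ 3.1395 -0.0306  0.0725] F [13.03  2.26 -4.55] op 0.26629895807172904
```

View pics/s13c.png

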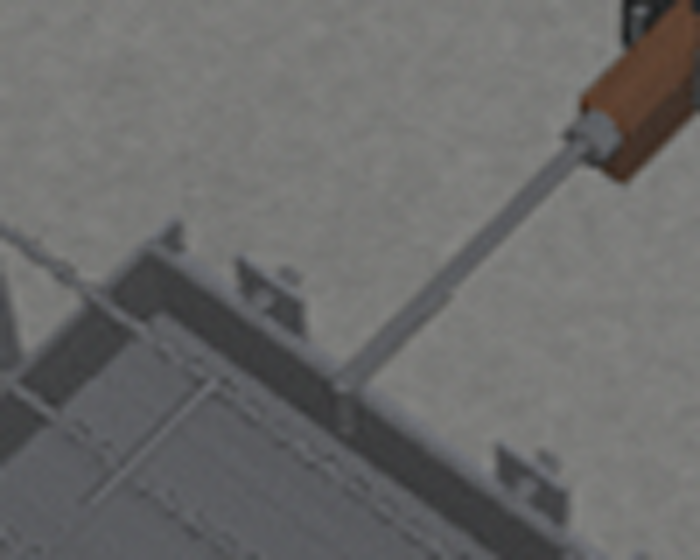

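View pics/w13.png

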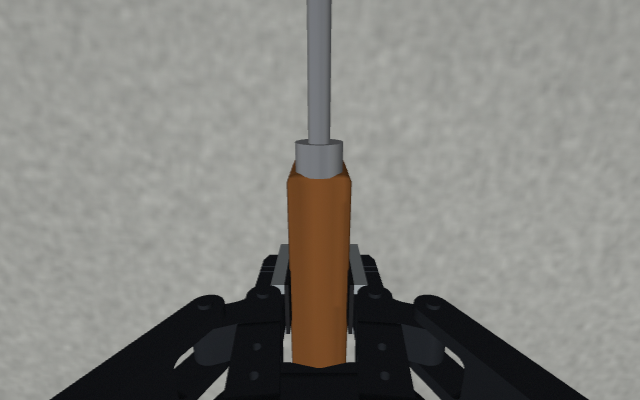

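Request:
carry_out([
  [[0,0.003,0,0,0],[0,0.006,0,0,0],[0,0.01,0,0,0],[0,0.013,0,0,0],[0,0.013,0,0,0]],
])

```text
clock: 17.15
eef_pos: [471.9, -6.1, 205.6]
tcp_rot: [3.14, -0.03, 0.072]
contact_force: [-1.0, -0.7, -2.4]
opening: 0.264
```

```bash
python3 - <<'E'
from h import *
show()
save('scene','s14.png')
a=cv2.imread('pics/s14.png');cv2.imwrite('pics/s14c.png',cv2.resize(a[160:240,250:350],None,fx=7,fy=7,interpolation=cv2.INTER_CUBIC))
E
```

```text
17.15 [471.94  -6.08 205.56] [ 3.1395 -0.0302  0.0725] F [-1.02 -0.69 -2.43] op 0.26361268337628363
```

View pics/s14c.png

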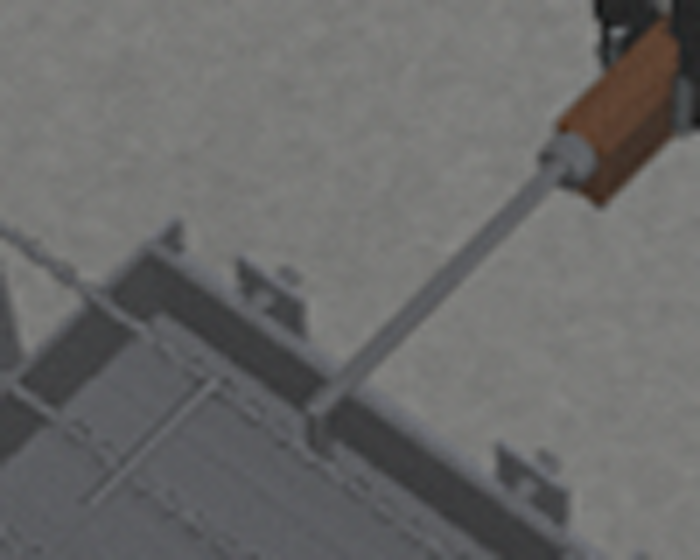

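Request:
carry_out([
  [[0,0.001,0,-0.015,0],[0,0.002,0,-0.03,0],[0,0.003,0,-0.05,0],[0,0.003,0,-0.08,0],[0,-0.02,0,-0.09,0],[0,-0.06,0,-0.09,0],[0,-0.1,0,-0.09,0],[0,-0.1,0,-0.09,0]],
])

```text
clock: 18.0
eef_pos: [363.6, -13.4, 291.3]
tcp_rot: [3.14, -0.023, 0.072]
contact_force: [0.3, -0.3, -0.6]
opening: 0.268
```

```bash
python3 - <<'E'
from h import *
show();goal([475,-118,260],1.6)
save('scene','s15.png');save('top','t15.png')
a=cv2.imread('pics/s15.png');cv2.imwrite('pics/s15c.png',cv2.resize(a[150:270,230:350],None,fx=5,fy=5,interpolation=cv2.INTER_CUBIC))
E
```

```text
18.0 [363.56 -13.36 291.31] [ 3.1402 -0.023   0.0723] F [ 0.3  -0.26 -0.62] op 0.26832398307608346
shift [0.1028 0.1124 0.0338] spin -87.53
```

View pics/s15c.png

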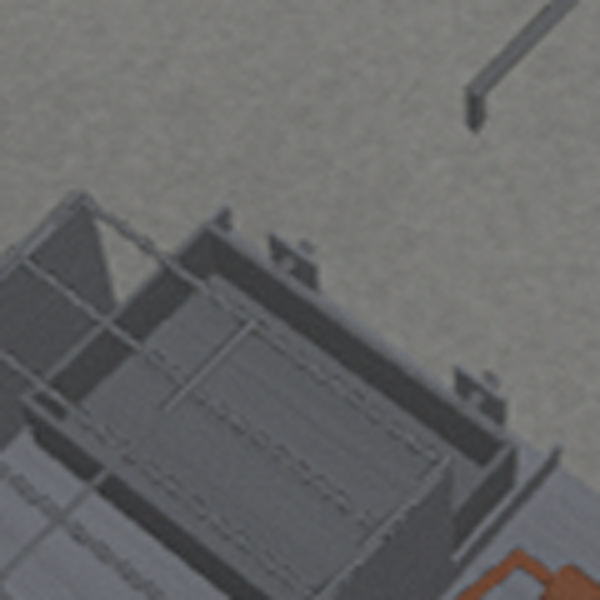

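Request:
carry_out([
  [[0,0,0.02,0,-8.5],[0,0,0.04,0,-17],[0,0,0.06,0,-25.5],[0,0.01,0.08,0,-34],[0,0.03,0.1,0,-42.5],[0,0.06,0.1124,0,-51],[0,0.08,0.1124,0,-59.5],[0,0.1028,0.1124,0.02,-68]],
])

```text
clock: 18.9
eef_pos: [482.8, -119.0, 277.4]
tcp_rot: [3.108, -0.009, 1.264]
contact_force: [-0.0, 0.3, -1.8]
opening: 0.265
```

```bash
python3 - <<'E'
from h import *
show();goal([475.6,-118.6,230],1.6)
E
```

```text
18.9 [ 482.79 -119.02  277.43] [ 3.1078 -0.0094  1.2644] F [-0.01  0.29 -1.83] op 0.2650266095219279
shift [-0.0022 -0.0086  0.0472] spin -19.23
```

Request:
carry_out([
  [[0,-0.002,-0.0086,0.01,-8],[0,-0.002,-0.0086,0.03,-16],[0,-0.002,-0.0086,0.047,-19.2],[0,-0.002,-0.0086,0.047,-19.2],[0,-0.002,-0.0086,0.047,-19.2]],
])

```text
clock: 19.4
eef_pos: [476.4, -118.5, 230.1]
tcp_rot: [3.107, 0.002, 1.597]
contact_force: [0.3, -0.1, -2.0]
opening: 0.265
```

```bash
python3 - <<'E'
from h import *
show();st=r.sense();print(rot(st['tcp_rot']))
save('scene','s16.png');save('top','t16.png')
a=cv2.imread('pics/s16.png');cv2.imwrite('pics/s16c.png',cv2.resize(a[110:250,270:400],None,fx=5,fy=4,interpolation=cv2.INTER_CUBIC))
E
```

```text
19.4 [ 476.38 -118.5   230.11] [3.1069e+00 2.0000e-03 1.5974e+00] F [ 0.33 -0.05 -2.04] op 0.2654478034011782
[[-0.02664693  0.99904036  0.03476062]
 [ 0.99964282  0.02670184 -0.00111632]
 [-0.00204342  0.03471846 -0.99939504]]
```

View pics/s16c.png

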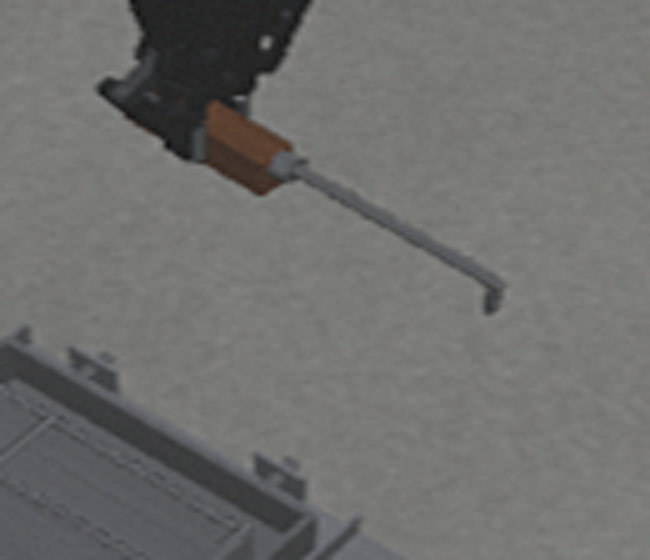

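Request:
carry_out([
  [[0,0,-0.003,0.02,0],[0,0,-0.005,0.033,0],[0,0,-0.007,0.04,0],[0,0,-0.007,0.045,0],[0,0,-0.007,0.048,0],[0,0,-0.007,0.048,0]],
])

```text
clock: 20.1
eef_pos: [471.4, -118.9, 182.8]
tcp_rot: [3.105, 0.003, 1.598]
contact_force: [0.1, 0.5, -1.3]
opening: 0.26
```

```bash
python3 - <<'E'
from h import *
show()
E
```

```text
20.1 [ 471.42 -118.88  182.81] [3.1049e+00 2.6000e-03 1.5976e+00] F [ 0.12  0.5  -1.26] op 0.26038836491611417
```

Request:
carry_out([
  [[0,0,0,0.0008,0],[0,0,0,0.0016,0],[0,0,0,0.0022,0],[0,0,0,0.0022,0]],
])

```text
clock: 20.5
eef_pos: [471.6, -118.9, 180.7]
tcp_rot: [3.105, 0.003, 1.598]
contact_force: [-0.0, -0.3, -1.3]
opening: 0.266
```

Request:
carry_out([
  [[0,0,0,0.0005,0],[0,0,0,0.001,0],[0,0,0,0.0015,0],[0,0,0,0.0015,0]],
])

```text
clock: 20.9
eef_pos: [471.6, -118.9, 180.3]
tcp_rot: [3.105, 0.003, 1.598]
contact_force: [-5.5, -0.0, 19.6]
opening: 0.264
```

Request:
carry_out([
  [[0,0,0,0.0,0],[30,0,0,0.0,0],[34,0,0,0,0],[40,0,0,0,0],[55,0,0,0,0],[80,0,0,0,0],[100,0,0,0,0],[100,0,0,0,0]],
])

```text
clock: 21.7
eef_pos: [471.6, -118.9, 180.3]
tcp_rot: [3.105, 0.003, 1.598]
contact_force: [-0.1, -0.1, 0.1]
opening: 0.999
```

```bash
python3 - <<'E'
from h import *
show()
save('wrist','w17.png')
E
```

```text
21.7 [ 471.62 -118.93  180.3 ] [3.1048e+00 2.7000e-03 1.5976e+00] F [-0.11 -0.09  0.14] op 0.9987110028945837
```

View pics/w17.png

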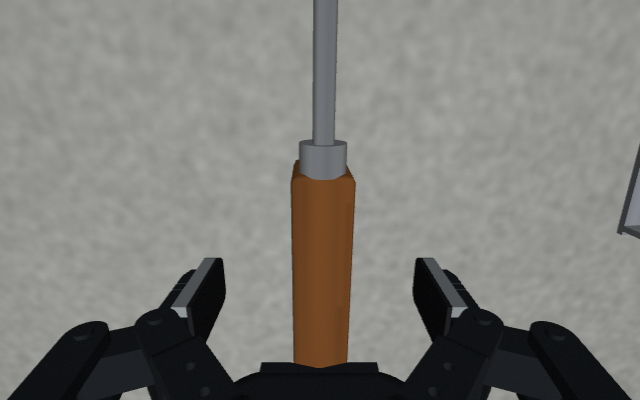

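Request:
carry_out([
  [[100,0,0,-0.02,0],[100,0,0,-0.06,0],[100,0,0,-0.1,0],[100,0,0,-0.15,0],[100,-0.03,0,-0.2,0],[100,-0.08,-0.03,-0.2,0],[100,-0.13,-0.08,-0.2,0],[100,-0.18,-0.12,-0.2,0]],
])

```text
clock: 22.55
eef_pos: [377.0, -266.2, 377.7]
tcp_rot: [3.104, 0.004, 1.599]
contact_force: [0.5, 0.5, -0.7]
opening: 1.002
```

Request:
carry_out([
  [[100,-0.05,-0.02,0,0],[100,-0.1,-0.04,0,0],[100,-0.14,-0.05,0,0],[100,-0.18,-0.06,0,0],[100,-0.18,-0.06,0,0],[100,-0.18,-0.06,0,0]],
])

```text
clock: 23.15
eef_pos: [321.5, -448.3, 375.6]
tcp_rot: [3.104, 0.003, 1.597]
contact_force: [1.0, 0.2, 0.2]
opening: 0.999
```

```bash
python3 - <<'E'
from h import *
show()
save('scene','s18.png');save('top','t18.png')
a=cv2.imread('pics/s18.png');cv2.imwrite('pics/s18c.png',cv2.resize(a[90:290,180:410],None,fx=3.4,fy=3,interpolation=cv2.INTER_CUBIC))
a=cv2.imread('pics/t18.png');cv2.imwrite('pics/t18c.png',cv2.resize(a[100:250,220:390],None,fx=4,fy=4,interpolation=cv2.INTER_CUBIC))
E
```

```text
23.15 [ 321.51 -448.34  375.61] [3.1039e+00 2.7000e-03 1.5967e+00] F [1.01 0.24 0.25] op 0.9989181435376306
```

View pics/s18c.png

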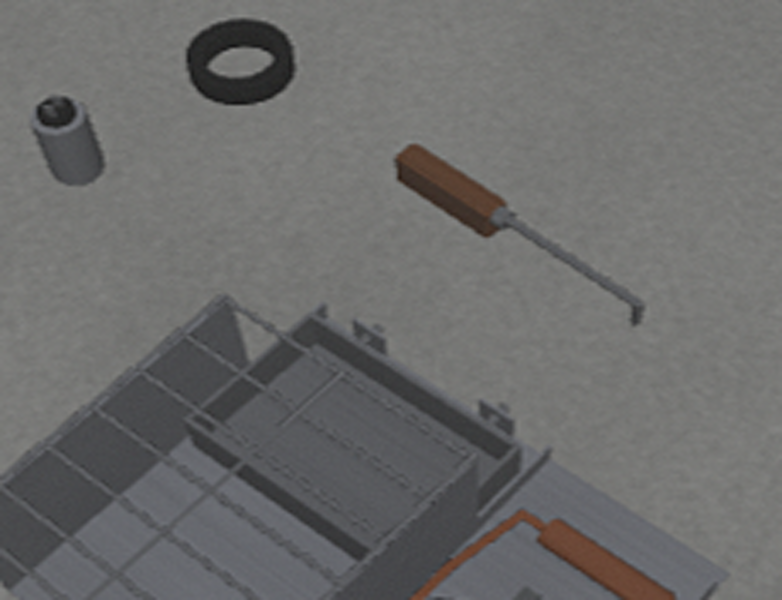

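View pics/t18c.png

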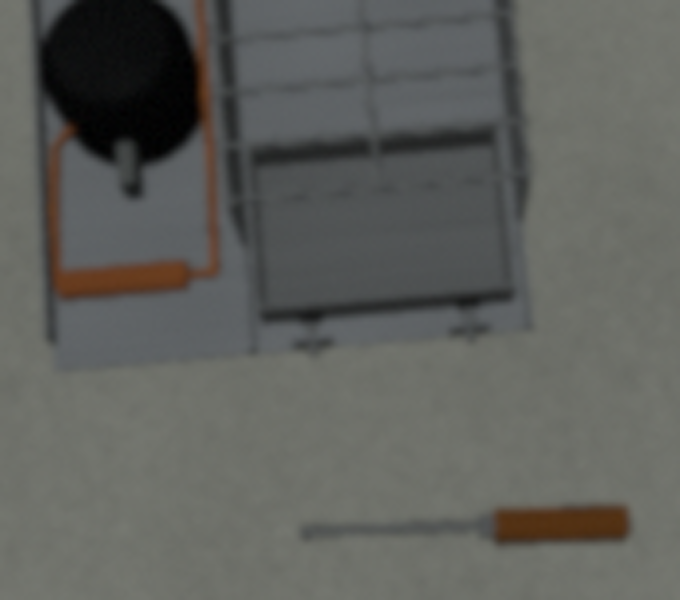

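```bash
python3 - <<'E'
from h import *
print(workorder.sign_off())
E
```

```text
the job is handed in; nothing more can be done
None
```

The tray is home against both front-stop buffers, and the hook is lying flat on the bench where it was. I handed the job in at about 23 s of the 67 s allowed.

**Pull:** I hooked the prong over the inside of the tray's front wall and dragged the tray forward about 80 mm; sliding it took about 2 to 4.5 N. Once it met the buffers I raised the pull in small steps. It held at about 12 N for 0.5 s, then about 12.7 N, then about 13.8 N for roughly 0.7 s. The highest reading was 14.3 N.

**Tray:** The last pictures show its front wall touching both buffers and parallel to the chassis front. It had not moved after the hook was lifted out. I judged the contact on both sides from the pictures and the force readings; I did not measure it directly.

**Hook:** It lies flat, close to its starting position and clear of the chassis. The gripper is open and away from everything.

**Other things on the bench:** The tape and capacitor were still standing as before in the last pictures. I did not re-measure them or the jar, but the arm never went near any of them.

**What didn't go perfectly:**
- The wrist tilted about 2° under the pull and kept that tilt, so the handle touched down slightly tilted, with about 20 N of bench contact. It settled flat when released.
- The two cameras differed by about 2 to 5 mm on most chassis points, and by up to about 11 mm on the tray's top edge. I found the final contact by feel rather than from the pictures.

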